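Run a harness tester's insulation check from its front controls

TASK

Run the insulation check on the harness tester with closed fingers, pressing only: push down the raised far half of its rocker to switch it on, then press the round key fully down, then the long bar key fully down (both stay down), and last press the button on the loose button box fully down and keep holding it: finish while still holding it down. Do not press the square key, press each control only in its turn, do not lift, tip or shift the button box, and leave the connectors, vial, cap and tools on the bench where they are.

Things in the scene. Friction and masses are not known exactly. Their poses are not given: they have to be found in the camera images.
- tester: harness tester: grey bench box fixed to the table, 170 (x) x 310 (y) x 55 mm tall, origin at the centre of its underside, its x axis pointing away from the operator's side nearest the robot. Along its y, at x = -24 mm, 68 mm apart, stand four controls in an order that differs each time: rocker, round, square and long bar key; white caps in black surrounds whose tops are 60 mm above the table
- rocker (a joint): power rocker, rad: 0 = off (its far half, toward +x of the tester, is raised), 0.30 = on (that half is down and level, the near half raised). It stays where it is left. About 3 N on the far end turns it.
- rocker_raised_end (a point): point on the face of the rocker's far half, which is raised at the start, 18 mm from the pivot toward the tester's +x; about 72 mm above the table when off and 66.5 mm when on (it goes down 5.6 mm). The rocker's white face is 32 mm wide (y) and 55 mm long (x), V-shaped with a dark crease across its middle and thin ribs near its ends, pivot 67 mm above the table
- round_key (a joint): travel of the round key, m: 0 = up, 0.008 = fully down. It moves straight down against about 2.5 N and stays down where it is left.
- round_key_top (a point): centre of the top of the round key, 32 mm across; 76.5 mm above the table when up, 68.5 mm when fully down
- square_key (a joint): travel of the square key, m, like the round key's; not to be pressed
- square_key_top (a point): centre of the top of the square key, 28 x 28 mm; 76.5 mm above the table
- bar_key (a joint): travel of the long bar key, m: 0 = up, 0.008 = fully down. It moves straight down against about 2.5 N and stays down where it is left.
- bar_key_top (a point): centre of the top of the long bar key, 48 mm along the tester's x and 14 mm wide; 76.5 mm above the table when up, 68.5 mm when fully down
- test_box: loose button box: a grey block 66 x 66 x 42 mm, about 0.6 kg, standing on the table on the robot's right of the tester, with one round white push button on top; origin at the centre of its underside. It is pressed where it stands.
- hold_button (a joint): travel of the button on the button box, m: 0 = up, 0.006 = fully down. A spring pushes it up: about 5 N holds it fully down, and it comes up when let go.
- hold_button_top (a point): centre of the top of the button box's button, 36 mm across, 64 mm above the table when up; it stands 14 mm above its black collar (52 mm across)
- vial: clear open specimen vial, 34 mm across, 50 mm tall, standing beside the button box (origin at its underside); bystander, leave alone
- vial_cap: white disc cap of the vial, 36 mm across, 9 mm tall, lying beside the button box (origin at its underside); bystander, leave alone
- strip_connector: small strip connector of copper, brass and black plastic, 56 x 31 x 10 mm, lying on the rear part of the tester's top (origin at its underside); bystander, leave alone
- strip_connector_b: strip connector, 70 x 31 x 10 mm, lying on the table between the tester and the robot (origin at its underside); bystander, leave alone
- round_connector: round metal connector standing on its red cap, 42 mm across, 54 mm tall, on the table beyond the button box (origin at its underside); bystander, leave alone
- crimper: hand crimping tool with blue handles, about 215 x 70 mm, 42 mm tall, lying on the table between the tester and the robot (origin at its underside); bystander, leave alone
- probe: white and red probe pen, 135 mm long, 11 mm tall, lying on the table beyond the tester (origin at its underside); bystander, leave alone
Things that resemble listed ones, but are neither listed nor needed, are in the scene too. Of the things that look like the test_box, take the one that is farthest from the robot's base at the start.

How it is judged:
By the outcome, as a careful person would: the job done as asked, in the order asked, and still so for the second after the job is handed in, while the arm keeps its last pose, push and grip.
It also fails if it takes over 45 s, if anything falls off the work surface, if the arm or the gripper's body presses on something with over 40 N, if the wrist force passes 120 N, or if a joint passes its speed limit or range.

ROBOT

A 7-joint arm with a two-finger parallel gripper is mounted at the origin on the work surface. World frame = base frame: x ahead of the robot, y to its left, z up, the work surface at z = 0. Lengths are in m, angles in rad, forces in N, time in s.
With the tool pointing down it reaches from about 0.4 to 0.875 m from the base axis. Payload 6.5 kg.
Tool frame: the origin (TCP) lies midway between the tips of the shut fingers; the grasp point (between the pads) lies 19 mm behind it; z points along the fingers, y is the line along which they close (so a half turn about z gives the same grasp; the last joint's range is limited). The gripper opens to 85 mm and grips with 20 to 120 N. Pads are 22 mm wide; open, the fingers measure 114 mm over their backs; the gripper's body (76 mm by 85 mm) begins 54 mm behind the grasp point. The pads swing forward as they close: fully open they stand 13 mm farther back than shut.
Start: joints at [1.059, 0.536, -0.004, 1.538, 0.003, 1.067, -0.071], TCP at [0.28, -0.586, 0.231] pointing down, gripper open.
Joint ranges: [-2.7, 2.7], [-0.37, 2.16], [-1.27, 1.26], [0.24, 2.4], [-1.31, 4.45], [0.19, 1.91], [-2.76, 2.76]. Speed limits (rad/s): [2.39, 2.39, 3.14, 3.14, 3.14, 3.14, 3.14].

INTERFACE

Orientations are given as a rotation vector (axis times angle).
In Python, from cell import arm, vision, workorder gives the robot as it stands.
- The arm moves only by the tool apply_moves, never from a script. Its arguments are lists of equal length, an entry for each row: "translation": the shift along the tool's x, y, z in m, a list of three; "turn": the turn about the tool's z in rad; "claw": the opening, from 0 (shut) to 1 (fully open). A call has 1 to 20 rows; each row shifts and turns the commanded pose from where the row before left it, along the tool's axes as they then stand; what a row does not reach is not made up. A row lasts 1/10 s, in which the tool goes at most 50 mm and 8.59 degrees, less where a joint would pass 70% of its speed; a pose out of reach is approached as far as the arm can. A call is refused whole if a number of a shift passes 0.05 or a number of a turn 0.15, either way. A call with a gripper value outside its range is refused whole. The fingers move at their own pace and stop on an object; the grip force is fixed at half the most. Time passes only in rows, so rows that do not move let the fingers close. It gives the time, the measured TCP pose, the force, the opening and the grip force at its end, in the units of the state.
- arm.get_state(): the state, without advancing time (a new reading comes with each control period).
- vision.snapshot(name): name is "scene" or "top"; returns the picture (384x512x3 uint8, blue, green, red); there is no depth.
- vision.camera_info(name): a dict with "mtx" (3x3 intrinsics, pixels), "distortion" ([k1, k2, p1, p2, k3] as OpenCV has them; the pictures are not rectified), "position" and "attitude" of the camera in the world. Camera axes: x right, y up, looking along -z (the intrinsics and any distortion apply to the point x, -y, -z); pixel columns grow to the right and rows downward; lengths in m; the calibration is good to about 2 mm. A picture is of the moment at which its call begins. camera_info takes no time and is no camera call.
- workorder.close_job(): hands the job in; it is judged then, once.
The state is a dict: "clock": time; "joint_pos": joint angles; "qd": joint speeds; "joint_efforts": joint torques, N m; "ee_pos": TCP position; "tool_rot": TCP orientation; "force": force on the tool from outside, world axes, zero at the start; "ft_torque": the same for the moment, N m; "grip_width": opening from 0.0 (shut) to 1.0 (fully open); "grip_force": force on a finger pad.
Only numpy, scipy, OpenCV 4.12 (cv2) and the standard library are available. Lean on these libraries where they do the work, as an engineer would, in place of code of your own. Each camera call takes 0.05 s, during which the arm holds its last target. There are 200 camera calls.

## Working session

There is one attempt and no reset: what is moved stays moved. The work goes in short steps, Python scripts to look and compute and a tool call to move; the robot and the scene stay as the last step left them, time stands still between calls to the robot, and variables do not carry over. Pictures are saved under pics/ and viewed, at most 10 in all, crops included, and the job is handed in when it is done.

Besides the shell and the picture viewer there is one more tool, called after "Call:" as name(argument=value, ...), one argument or row to a line, values as JSON. apply_moves: Moves the arm, as the interface text tells. Its arguments: {"type":"object","properties":{"translation":{"type":"array","items":{"type":"array","items":{"type":"number"}}},"turn":{"type":"array","items":{"type":"number"}},"claw":{"type":"array","items":{"type":"number"}}},"required":["translation","turn","claw"]}

```bash
mkdir -p pics; python3 - <<'E'
from cell import arm, vision
import cv2
for n in("scene","top"):
    cv2.imwrite(f"pics/{n}0.png",cv2.resize(vision.snapshot(n),(800,600),interpolation=cv2.INTER_CUBIC)); print(vision.camera_info(n))
print(arm.get_state())
E
```

```text
{'mtx': array([[364.35329032,   0.        , 254.15344142],
       [  0.        , 364.35329032, 189.2457037 ],
       [  0.        ,   0.        ,   1.        ]]), 'distortion': array([-0.11367002,  0.        ,  0.        ,  0.        ,  0.        ]), 'position': array([ 1.26408153, -0.25594351,  0.67974739]), 'attitude': array([0.74678638, 0.58660692, 1.20817509])}
{'mtx': array([[368.85120674,   0.        , 252.51703948],
       [  0.        , 368.85120674, 188.75756357],
       [  0.        ,   0.        ,   1.        ]]), 'distortion': array([0.00387576, 0.        , 0.        , 0.        , 0.        ]), 'position': array([ 0.52153853, -0.08455745,  0.89723494]), 'attitude': array([ 0.03161688, -0.02753473, -1.59112525])}
{'clock': 0.1, 'joint_pos': array([ 1.05882103,  0.53711176, -0.00443642,  1.53877209,  0.00260186,
        1.06730792, -0.07117453]), 'qd': array([ 0.00103795, -0.00177129, -0.00011646, -0.00208894,  0.00010274,
       -0.00230031, -0.00169724]), 'joint_efforts': array([ 2.34286483e-03, -5.84565318e+01,  1.05184816e+00, -2.59779918e+01,
        1.26585187e-02,  4.54123481e-03, -1.28675600e-05]), 'ee_pos': array([ 0.27999009, -0.58596896,  0.23048776]), 'tool_rot': array([-3.06236104e+00, -6.94249506e-01,  7.35794181e-04]), 'force': array([-0.54146858,  0.23808946, -0.85641616]), 'ft_torque': array([ 0.00433772,  0.00427663, -0.00840711]), 'grip_force': 0.0, 'grip_width': 0.9975719863250458}
```

View pics/scene0.png

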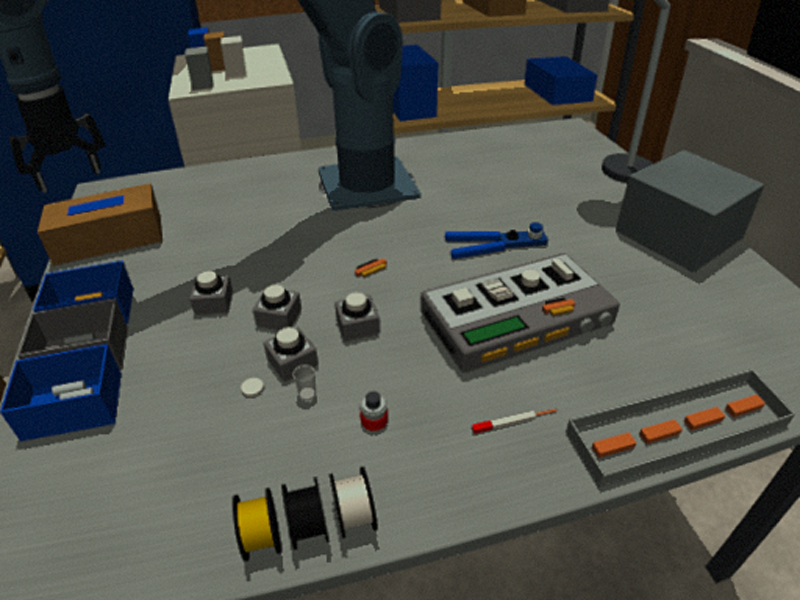

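View pics/top0.png

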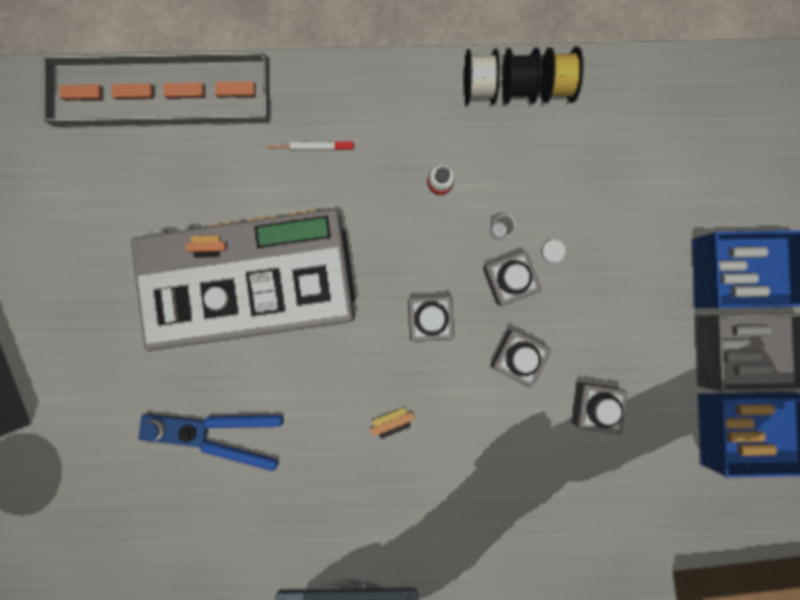

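The top view has, left to right, bar (172,305), round (215,298), rocker (263,291) and square (310,285). There are four button boxes. The one farthest from the base is at (515,277), next to the vial and cap, and it matches (290,340) in the scene view.

```bash
cat > h.py <<'E'
import numpy as np, cv2
from scipy.spatial.transform import Rotation as R
from cell import arm, vision, workorder
def ray(n,uv):
    c=vision.camera_info(n); p=cv2.undistortPoints(np.array([[uv]],float),c["mtx"],c["distortion"])[0,0]
    return np.array(c["position"]), R.from_rotvec(c["attitude"]).apply([p[0],-p[1],-1])
def plane(n,uv,z):
    o,d=ray(n,uv); return o+d*(z-o[2])/d[2]
def tri(a,b):
    (o,d),(p,e)=ray("top",a),ray("scene",b)
    s=np.linalg.lstsq(np.c_[d,-e],p-o,rcond=None)[0]; return (o+d*s[0]+p+e*s[1])/2
def blob(g,uv,r=15,thr=None):
    u,v=[int(round(t)) for t in uv]; w=g[v-r:v+r+1,u-r:u+r+1]
    t,m=cv2.threshold(w,0,255,cv2.THRESH_OTSU) if thr is None else cv2.threshold(w,thr,255,0)
    n,l,s,c=cv2.connectedComponentsWithStats(m); k=l[r,r]
    return c[k]+[u-r,v-r],s[k],t
E
python3 - <<'E'
from h import *
k=1.5625
T=vision.snapshot("top").min(2); S=vision.snapshot("scene").min(2)
top=dict(bar=(168,305,.0765),round=(215,298,.0765),rocker=(263,291,.067),square=(310,285,.0765),btn=(515,277,.064),b2=(431,318,.064))
sc=dict(bar=(564,268),round=(531,279),rocker=(497,290),square=(462,297),btn=(288,339),b2=(355,302))
for n,(u,v,z) in top.items():
    a,s,t=blob(T,(u/k,v/k),11); b,s2,t2=blob(S,(sc[n][0]/k,sc[n][1]/k),9)
    print(n,a.round(1),s,t,plane("top",a,z).round(4),'|',b.round(1),s2,t2,plane("scene",b,z).round(4),tri(a,b).round(4))
def save(n,I,x,y,w,h,f): cv2.imwrite(n,cv2.resize(I[y:y+h,x:x+w],None,fx=f,fy=f,interpolation=cv2.INTER_CUBIC))
a=vision.snapshot("top")[125:235,80:360]; b=vision.snapshot("scene")[155:260,150:410]
f=lambda I:cv2.resize(I,(800,300),interpolation=cv2.INTER_CUBIC)
cv2.imwrite("pics/crop1.png",np.vstack([f(a),f(b)]))
E
```

```text
bar [104.4 195. ] [  0   0  15  23 226] 101.0 [0.5452 0.2472 0.0765] | [362.4 167.9] [  0   0  19  14 187] 82.0 [0.5393 0.252  0.0765] [0.5455 0.2464 0.0815]
round [137.5 190.5] [  4   4  14  14 165] 106.0 [0.5537 0.1736 0.0765] | [340.1 174. ] [  0   0  19  11 151] 91.0 [0.5482 0.1776 0.0765] [0.5539 0.1731 0.0812]
rocker [168.3 186.1] [  3   0  17  23 326] 114.0 [0.5627 0.1069 0.067 ] | [318.7 182.6] [  0   0  19  15 204] 80.0 [0.5565 0.1108 0.067 ] [0.5627 0.1066 0.0724]
square [197.7 181.9] [  4   4  14  15 164] 111.0 [0.5701 0.039  0.0765] | [296.4 185.6] [  0   0  19  12 185] 82.0 [0.5629 0.0429 0.0765] [0.57   0.039  0.0826]
btn [330.3 176.7] [  4   3  15  16 185] 126.0 [ 0.5764 -0.2591  0.064 ] | [184.5 213.6] [  2   0  17  12 131] 90.0 [ 0.5764 -0.2572  0.064 ] [ 0.5766 -0.2581  0.0645]
b2 [276.1 203.5] [  4   3  15  16 193] 122.0 [ 0.5184 -0.1352  0.064 ] | [226.8 188.8] [  0   0  19  12 197] 78.0 [ 0.5098 -0.1352  0.064 ] [ 0.5182 -0.1357  0.0707]
```

View pics/crop1.png

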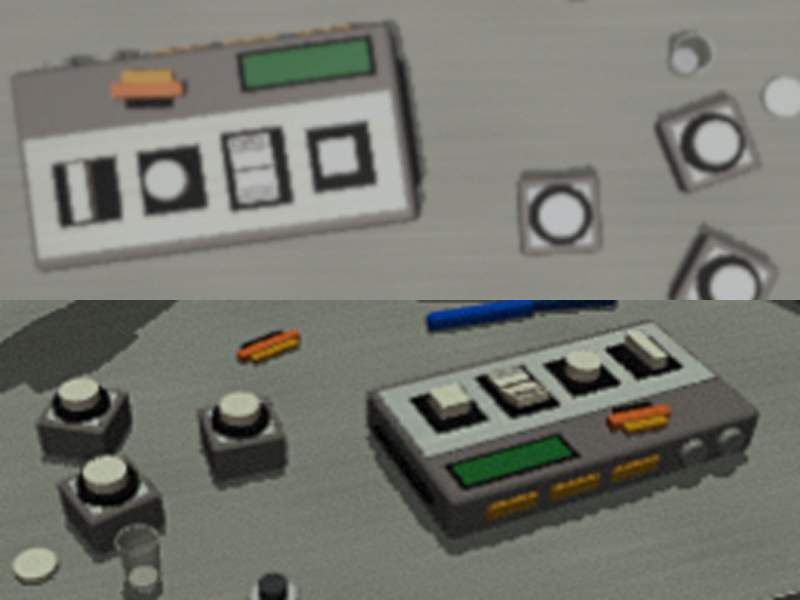

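The crop confirms the control order and the button box. The bar's blob is clipped in the mask, so I take the bar from the 68 mm pitch: about (0.5455, 0.241). The other targets are the rocker's far end at (0.580, 0.1085), round at (0.554, 0.1735) and the button at (0.5765, -0.259). I'll turn the tool to line up with the tester, shut the fingers and travel high.

Call:
apply_moves(
  translation=[
    [0,0,0],
    [0,0,0],
    [0,0,0],
    [0.0225,-0.0384,0],
    [0.0225,-0.0384,0],
    [0.0225,-0.0384,0],
    [0.0225,-0.0384,0],
    [0.0225,-0.0384,0],
    [0.0225,-0.0384,0],
    [0.0225,-0.0384,0],
    [0.0225,-0.0384,0],
    [0.0225,-0.0384,0],
    [0.0225,-0.0384,0],
    [0.0225,-0.0384,0],
    [0.0225,-0.0384,0],
    [0.0225,-0.0384,0],
    [0.0225,-0.0384,0],
    [0.0225,-0.0384,0],
    [0.0225,-0.0384,0],
    [0.0225,-0.0384,0],
  ],
  turn=[0.108,0.108,0.108,0,0,0,0,0,0,0,0,0,0,0,0,0,0,0,0,0],
  claw=[0,0,0,0,0,0,0,0,0,0,0,0,0,0,0,0,0,0,0,0],
)

```text
clock: 2.3
ee_pos: [0.5812, 0.1096, 0.2314]
tool_rot: [3.136, 0.191, 0.0]
force: [0.0, 0.1, -0.1]
grip_width: 0.0
grip_force: 0.0
```

```bash
cat >> h.py <<'E'
P=dict(rock=(.580,.1085,.0),round=(.5539,.1735,0),bar=(.5455,.241,0),btn=(.5765,-.259,0))
def go(n,z):
    s=arm.get_state(); d=np.array([*P[n][:2],z])-s["ee_pos"]
    M=R.from_rotvec(s["tool_rot"]).as_matrix()
    print(n,"tool d",(M.T@d).round(4),"ee",s["ee_pos"].round(4),"x",M[:,0].round(3),"z",M[:,2].round(3),"F",s["force"].round(1),s["clock"],s["grip_width"])
E
python3 -c "
from h import *
go('rock',.09)"
```

```text
rock tool d [-0.0013  0.0009  0.1414] ee [0.5812 0.1096 0.2314] x [0.993 0.121 0.   ] z [ 0. -0. -1.] F [ 0.   0.1 -0.1] 2.3 0.00046047697021452284
```

Call:
apply_moves(
  translation=[
    [-0.0013,0.0009,0.04],
    [0,0,0.04],
    [0,0,0.04],
    [0,0,0.025],
    [0,0,0.008],
    [0,0,0.004],
    [0,0,0.003],
    [0,0,0.003],
    [0,0,0.002],
    [0,0,0],
  ],
  turn=[0,0,0,0,0,0,0,0,0,0],
  claw=[0,0,0,0,0,0,0,0,0,0],
)

```text
clock: 3.3
ee_pos: [0.5804, 0.1071, 0.067]
tool_rot: [-3.135, -0.191, -0.003]
force: [-0.0, -0.0, 1.5]
grip_width: -0.001
grip_force: 0.6
```

```bash
python3 -c "
from h import *
go('rock',.065)
a=vision.snapshot('scene')[120:225,250:390]
cv2.imwrite('pics/rock.png',cv2.resize(a,(800,600),interpolation=cv2.INTER_CUBIC))"
```

```text
rock tool d [-0.0002 -0.0015  0.002 ] ee [0.5804 0.1071 0.067 ] x [0.993 0.121 0.002] z [ 0.002  0.    -1.   ] F [-0.  -0.   1.5] 3.3 -0.0011029561374831139
```

View pics/rock.png

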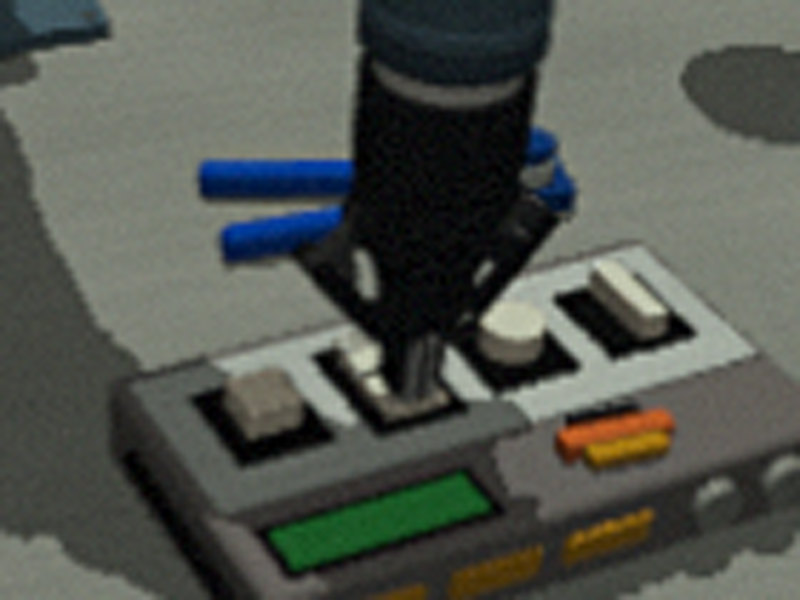

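The tip (430,390) is on the rocker's far half, and the near half is coming up. Force is only 1.5 N, so I push on to the stop.

Call:
apply_moves(
  translation=[
    [0,0,0.0015],
    [0,0,0.0015],
    [0,0,0.001],
    [0,0,0],
  ],
  turn=[0,0,0,0],
  claw=[0,0,0,0],
)

```text
clock: 3.75
ee_pos: [0.5804, 0.1071, 0.0661]
tool_rot: [3.135, 0.191, 0.003]
force: [-9.6, -2.3, 34.5]
grip_width: 0.001
grip_force: 16.8
```

Call:
apply_moves(
  translation=[
    [0,0,-0.015],
    [0,0,-0.02],
    [-0.0092,-0.0346,0],
    [-0.0092,-0.0346,0],
    [0,0,0],
    [0,0,0],
  ],
  turn=[0,0,0,0,0,0],
  claw=[0,0,0,0,0,0],
)

```text
clock: 4.35
ee_pos: [0.5525, 0.1745, 0.0975]
tool_rot: [-3.135, -0.195, -0.0]
force: [0.1, -0.8, 0.6]
grip_width: 0.002
grip_force: 0.0
```

```bash
python3 -c "
from h import *
go('round',.0685)
a=vision.snapshot('scene')[120:225,250:390]
cv2.imwrite('pics/round.png',cv2.resize(a,(800,600),interpolation=cv2.INTER_CUBIC))"
```

```text
round tool d [0.0013 0.0012 0.029 ] ee [0.5525 0.1745 0.0975] x [0.992 0.124 0.   ] z [ 0.  0. -1.] F [ 0.1 -0.8  0.6] 4.35 0.0018720128421914272
```

View pics/round.png

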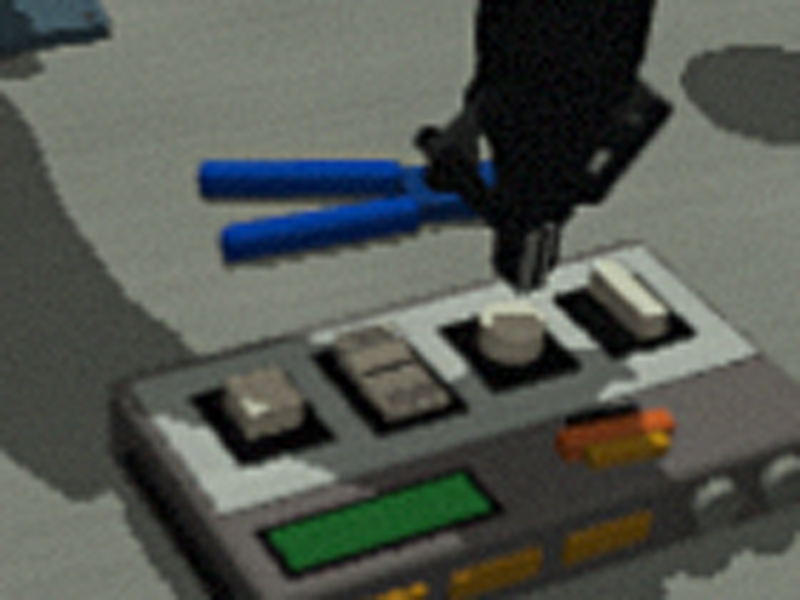

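The rocker (390,370) has changed over, with its far half level, and the tip (525,280) is above the round key. Next I press the key.

Call:
apply_moves(
  translation=[
    [0.0013,0.0012,0.015],
    [0,0,0.004],
    [0,0,0.003],
    [0,0,0.003],
    [0,0,0.003],
    [0,0,0.002],
    [0,0,0.001],
    [0,0,0],
  ],
  turn=[0,0,0,0,0,0,0,0],
  claw=[0,0,0,0,0,0,0,0],
)

```text
clock: 5.2
ee_pos: [0.5545, 0.1719, 0.0684]
tool_rot: [3.135, 0.19, 0.0]
force: [-7.0, -4.3, 23.1]
grip_width: -0.0
grip_force: 11.6
```

Call:
apply_moves(
  translation=[
    [0,0,-0.015],
    [0,0,-0.018],
    [-0.0005,-0.034,0],
    [0,-0.034,0],
    [0,0,0],
    [0,0,0],
  ],
  turn=[0,0,0,0,0,0],
  claw=[0,0,0,0,0,0],
)

```text
clock: 5.8
ee_pos: [0.545, 0.2411, 0.0994]
tool_rot: [-3.135, -0.195, -0.0]
force: [-0.2, -1.6, -0.0]
grip_width: -0.0
grip_force: 0.0
```

```bash
python3 -c "
from h import *
go('bar',.0685)
a=vision.snapshot('scene')[120:225,250:390]
cv2.imwrite('pics/bar.png',cv2.resize(a,(800,600),interpolation=cv2.INTER_CUBIC))"
```

```text
bar tool d [0.0005 0.0002 0.0309] ee [0.545  0.2411 0.0994] x [0.992 0.124 0.   ] z [ 0.     0.001 -1.   ] F [-0.2 -1.6 -0. ] 5.8 -0.0003389450926392765
```

View pics/bar.png

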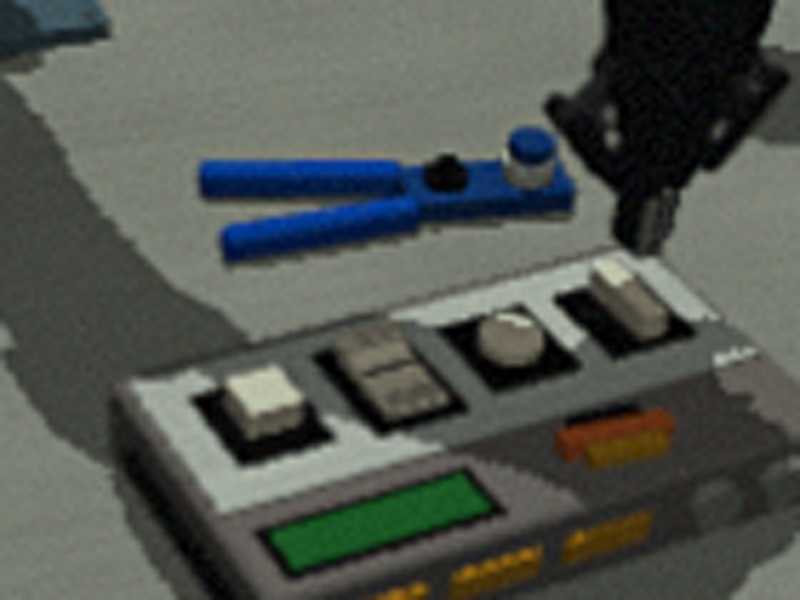

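The round key (512,338) is down, and the tip (645,240) is above the bar key.

Call:
apply_moves(
  translation=[
    [0.0005,0.0002,0.017],
    [0,0,0.004],
    [0,0,0.003],
    [0,0,0.003],
    [0,0,0.003],
    [0,0,0.002],
    [0,0,0.001],
    [0,0,0],
  ],
  turn=[0,0,0,0,0,0,0,0],
  claw=[0,0,0,0,0,0,0,0],
)

```text
clock: 6.65
ee_pos: [0.5465, 0.2392, 0.0684]
tool_rot: [3.135, 0.19, 0.001]
force: [-5.2, -5.1, 20.6]
grip_width: 0.002
grip_force: 10.2
```

Call:
apply_moves(
  translation=[
    [0,0,-0.015],
    [0,0,-0.03],
    [0,0,-0.03],
    [-0.0023,0.0383,0],
    [-0.0023,0.0383,0],
    [-0.0023,0.0383,0],
    [-0.0023,0.0383,0],
    [-0.0023,0.0383,0],
    [-0.0023,0.0383,0],
    [-0.0023,0.0383,0],
    [-0.0023,0.0383,0],
    [-0.0023,0.0383,0],
    [-0.0023,0.0383,0],
    [-0.0023,0.0383,0],
    [-0.0023,0.0383,0],
    [-0.0023,0.0383,0],
    [0,0,0.02],
    [0,0,0.02],
    [0,0,0],
  ],
  turn=[0,0,0,0,0,0,0,0,0,0,0,0,0,0,0,0,0,0,0],
  claw=[0,0,0,0,0,0,0,0,0,0,0,0,0,0,0,0,0,0,0],
)

```text
clock: 8.55
ee_pos: [0.5752, -0.2574, 0.0991]
tool_rot: [-3.134, -0.191, 0.005]
force: [-1.8, 0.2, -1.0]
grip_width: -0.001
grip_force: 0.0
```

```bash
python3 -c "
from h import *
go('btn',.058)
S=vision.snapshot('scene')
cv2.imwrite('pics/btn.png',np.hstack([cv2.resize(S[150:270,130:250],(400,400)),cv2.resize(S[120:240,270:390],(400,400))]))"
```

```text
btn tool d [0.0012 0.0018 0.0411] ee [ 0.5752 -0.2574  0.0991] x [ 0.993  0.122 -0.003] z [-0.004  0.002 -1.   ] F [-1.8  0.2 -1. ] 8.55 -0.0009941718275234908
```

View pics/btn.png

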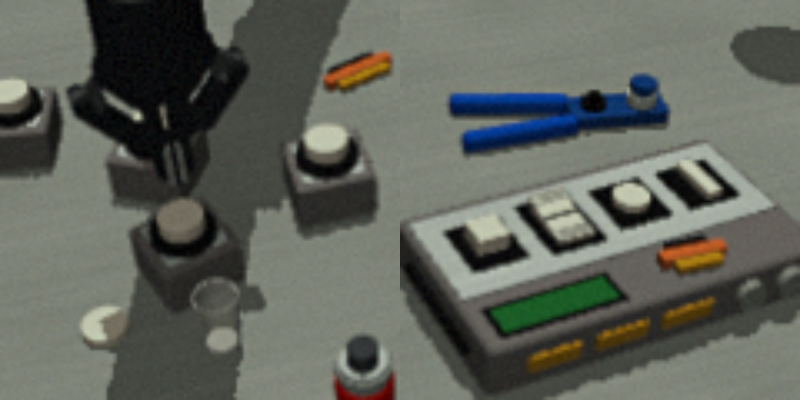

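The round and bar keys are down and the square key is still up. The tip (178,180 left) is above the button at (180,220). I correct the position, settle, and press slowly.

Call:
apply_moves(
  translation=[
    [0.0012,0.0018,0.015],
    [0,0,0.01],
    [0,0,0.006],
    [0,0,0],
    [0,0,0],
    [0,0,0],
  ],
  turn=[0,0,0,0,0,0],
  claw=[0,0,0,0,0,0],
)

```text
clock: 9.2
ee_pos: [0.5785, -0.2599, 0.0708]
tool_rot: [3.135, 0.191, 0.001]
force: [0.8, 0.1, 0.1]
grip_width: 0.002
grip_force: 0.0
```

```bash
python3 -c "
from h import *
go('btn',.058)"
```

```text
btn tool d [-0.0019 -0.0012  0.0128] ee [ 0.5785 -0.2599  0.0708] x [0.993 0.122 0.001] z [ 0.001 -0.    -1.   ] F [0.8 0.1 0.1] 9.2 0.001905930652100498
```

Call:
apply_moves(
  translation=[
    [-0.0017,-0.001,0.002],
    [0,0,0.002],
    [0,0,0.002],
    [0,0,0.002],
    [0,0,0.002],
    [0,0,0.0015],
    [0,0,0.001],
    [0,0,0],
    [0,0,0],
  ],
  turn=[0,0,0,0,0,0,0,0,0],
  claw=[0,0,0,0,0,0,0,0,0],
)

```text
clock: 10.1
ee_pos: [0.5763, -0.2591, 0.0581]
tool_rot: [3.136, 0.191, -0.0]
force: [-1.8, 1.1, 6.5]
grip_width: -0.002
grip_force: 3.1
```

Call:
apply_moves(
  translation=[
    [0,0,0.0005],
    [0,0,0.0003],
    [0,0,0],
    [0,0,0],
  ],
  turn=[0,0,0,0],
  claw=[0,0,0,0],
)

```text
clock: 10.5
ee_pos: [0.5764, -0.2591, 0.058]
tool_rot: [3.136, 0.191, -0.0]
force: [-4.3, 1.2, 11.7]
grip_width: -0.004
grip_force: 5.9
```

```bash
python3 -c "
from h import *
go('btn',.058)
S=vision.snapshot('scene')
cv2.imwrite('pics/btn2.png',np.hstack([cv2.resize(S[150:270,130:250],(400,400)),cv2.resize(S[120:240,270:390],(400,400))]))"
```

```text
btn tool d [ 0.0001 -0.0001  0.    ] ee [ 0.5764 -0.2591  0.058 ] x [ 0.993  0.121 -0.   ] z [-0. -0. -1.] F [-4.3  1.2 11.7] 10.5 -0.0038430376149644467
```

View pics/btn2.png

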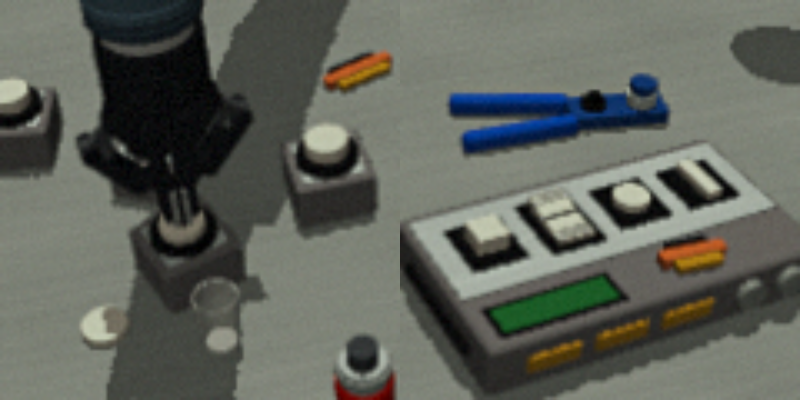

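The tip (180,215) holds the button down: z has reached 58 mm, at the stop, with 11.7 N. The box hasn't moved and the keys are still down, so I hand the job in.

```bash
python3 -c "
from cell import workorder
print(workorder.close_job())"
```

```text
the job is handed in; nothing more can be done
None
```

I switched the rocker on, pressed the round key and then the bar key fully down, and handed the job in at about 10.5 s with the button on the far box held fully down (11.7 N); no result came back from the judging.

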